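# Walk the heavy power pack home onto its charging dock

### The job

The heavy power pack stands a little short of the charging dock. It is too heavy to shove straight: walk it forward by pushing its rear face with closed fingers near one rear corner and then near the other, so that each side swings ahead in turn, steering it until its front face sits flush against the dock's stop face on both sides, pushing both spring contact pins in, and it is centred on the dock to within a centimetre and a half. Never press on the pack with more than 24 N, do not tip it, leave the vial, the timer and the tape roll where they are, and finish with the hand clear of the pack.

Things in the scene. Friction and masses are not known exactly. Their poses are not given: they have to be found in the camera images.
- pack: power pack, 4 kg: long grey box, strap on top, 110 mm (x) by 250 mm (y) by 80 mm high, on four feet (x +-20, y +-60 mm). Origin: centre of its underside; +x out of its front face towards the dock, +y to its left. Sliding straight takes over 24 N; pushing ahead on the rear face 112 mm off the middle, about 30 mm up, takes 10 to 18 N and turns it about a point 30 to 60 mm beyond the middle
- front_left (a point): left end of the pack's front face, 30 mm above the worktop (x = +55, y = +125 mm in the pack's frame)
- front_right (a point): right end of the pack's front face, 30 mm above the worktop (x = +55, y = -125 mm in the pack's frame)
- dock: rigid charging dock, screwed down: dark steel stop plate 270 mm wide, 46 mm high, grey housing behind. Origin on the worktop under the middle of the stop face (plane x = 0); +x into the housing, +y left. Two brass spring pins (30 mm up, y = +-60 mm) stand 5 mm proud and give way at about 1.5 N each; behind them the face is hard. Home: pack origin at x = -55 mm, y = 0, axes parallel
- vial: bystander: a small capped vial, 34 mm across and 60 mm high, standing to the left of the dock; origin at the centre of its underside
- timer: bystander: a small white bench timer, 48 x 62 x 55 mm, standing to the right of the dock; origin at the centre of its underside
- tape: bystander: a roll of label tape, 62 mm across and 19 mm high, lying left behind the dock; origin at the centre of its underside

How it is judged:
At the end, for the whole second after the job is handed in: Both ends of the pack's front face are within 3 mm of the dock's stop face, the pack is centred on the dock to within 13 mm, upright on the worktop and at rest (x of each of front_left, front_right in the frame of dock above -0.003 m and y of pack in the frame of dock between -0.015 and 0.015 m and angle between pack's own z axis and vertical below 0.05 rad and height (world z) of pack below 0.01 m and linear speed of pack below 0.01 m/s); the robot touches nothing.
It fails at once if the pack is pressed with more than 24 N (contact force between any of the fingers, the arm and pack above 24 N).
It fails at once if the pack is tipped (angle between pack's own z axis and vertical above 0.12 rad).
It fails at once if a bystander is moved more than 15 mm (distance of any of vial, timer, tape from where it was at the start of the episode above 0.015 m).
It also fails if it takes over 72 s, if anything falls off the work surface, if the arm or the gripper's body presses on something with over 40 N, if the wrist force passes 120 N, or if a joint passes its speed limit or range.

### The arm

A 7-joint arm with a two-finger parallel gripper is mounted at the origin on a cart in front of the work surface, level with it; the furniture and walls round the work are solid. World frame = base frame: x ahead of the robot, y to its left, z up, the work surface at z = 0. Lengths are in m, angles in rad, forces in N, time in s.
With the tool pointing down it reaches from about 0.425 to 0.925 m from the base axis. Payload 6.8 kg.
Tool frame: the origin (TCP) lies at the very end of the fingers, on their centre line; the grasp point (between the pads) lies 19 mm behind it; z points along the fingers, y is the line along which they close (so a half turn about z gives the same grasp; the last joint's range is limited). The gripper opens to 85 mm and grips with 20 to 120 N. Pads are 22 mm wide; open, the fingers measure 114 mm over their backs; the gripper's body (76 mm by 85 mm) begins 54 mm behind the grasp point. The pads swing forward as they close: fully open they stand 13 mm farther back than shut.
Start: joints at [1.154, 0.477, 0.022, 1.555, -0.011, 1.109, -0.083], TCP at [0.205, -0.643, 0.231] pointing down, gripper open.
Joint ranges: [-2.96, 2.96], [-0.34, 2.1], [-1.41, 1.46], [0.24, 2.44], [-1.37, 4.51], [0.17, 1.92], [-2.96, 2.96]. Speed limits (rad/s): [2.39, 2.39, 3.14, 3.14, 3.14, 3.14, 3.14].

### API

Orientations are given as a unit quaternion [w, x, y, z].
In Python, from station import bot gives the robot as it stands.
- The arm moves only by the tool jog_arm, called after "Call:" as a command line: name --argument value ..., lists and objects as JSON in quotes. Schema: {"type":"object","properties":{"moves":{"type":"array","items":{"type":"object","properties":{"trans":{"type":"array","items":{"type":"number"},"minItems":3,"maxItems":3},"rz":{"type":"number"},"jaw":{"type":"number"}},"additionalProperties":false,"required":["jaw"]},"minItems":1,"maxItems":20},"clamp_n":{"type":"number"},"only":{"type":"string"},"quiet":{"type":"boolean"},"lines":{"type":"string"}},"required":["moves"],"additionalProperties":false}. moves is a list of rows, 1 to 20 of them, each an object with the fields trans (a list: dx, dy, dz in shares of the most that a row can go, 1 being 50 mm), rz (a turn about the tool's z in a scale on which 1.0 is 90 degrees), jaw (the opening from 0.0 (shut) to 1.0 (fully open)); a field left out counts as zero (the opening has to be given); each row shifts and turns the commanded pose from where the row before left it, along the tool's axes as they then stand; what a row does not reach is not made up. A row lasts 1/10 s, in which the tool goes at most 0.05 m and 0.15 rad, less where a joint would pass 70% of its speed; a pose out of reach is approached as far as the arm can. The fingers move at their own pace and stop on an object; clamp_n is the grip in N (left out, the last holds). Time passes only in rows, so rows that do not move let the fingers close. The tool returns the time, the measured TCP pose, the force, the opening and the grip force at its end. only (a regular expression) keeps the lines of the reply that match it, lines (a string "A,B") keeps lines A to B, and quiet returns only ok. Shift and turn numbers lie between -1 and 1, and a call with a number outside is refused. Input that does not fit is refused with a message, and nothing moves.
- bot.get_obs(): the state, without advancing time (a new reading comes with each control period).
- bot.read_camera(name): name is "scene" or "top" or "wrist"; returns the picture (384x512x3 uint8, blue, green, red); there is no depth.
- bot.camera_info(name): a dict with "vertical_fov" (degrees; the focal length in pixels is half the picture's height over the tangent of half this angle, whatever the lens; pixels are square), "cx", "cy" (the principal point, pixels), "k1" (the pictures are not rectified: a ray, as slopes to the right and down, at radius r is drawn at 1 + k1 r^2 times it, then the intrinsics apply), "view" (4x4, takes a point from world to camera coordinates); the wrist camera has in their place "hand_eye" (4x4, takes a point from camera to tool coordinates, whose origin is the TCP and whose axes are the flange's). Camera axes: x right, y up, looking along -z (the intrinsics and any distortion apply to the point x, -y, -z); pixel columns grow to the right and rows downward; lengths in m; the calibration is good to about 2 mm. A picture is of the moment at which its call begins: read the wrist's pose just before it. camera_info takes no time and is no camera call.
- bot.hand_in(): hands the job in; it is judged then, once.
The state is a dict: "t": time; "q": joint angles; "joint_vel": joint speeds; "joint_torque": joint torques, N m; "eef_pos": TCP position; "tool_rot": TCP orientation; "contact_force": force on the tool from outside, world axes, zero at the start; "torque": the same for the moment, N m; "gripper_width": opening from 0.0 (shut) to 1.0 (fully open); "grasp_force": force on a finger pad.
Only numpy, scipy, OpenCV 4.12 (cv2) and the standard library are available. Lean on these libraries where they do the work, as an engineer would, in place of code of your own. Each camera call takes 0.05 s, during which the arm holds its last target. There are 200 camera calls.

## Working session

There is one attempt and no reset: what is moved stays moved. The work goes in short steps, Python scripts to look and compute and a tool call to move; the robot and the scene stay as the last step left them, time stands still between calls to the robot, and variables do not carry over. Pictures are saved under pics/ and viewed, at most 10 in all, crops included, and the job is handed in when it is done.

```bash
ls; mkdir -p pics; python3 - <<'E'
from station import bot
import cv2,numpy as np
o=bot.get_obs();print(o)
a=bot.read_camera("top");b=bot.read_camera("scene")
cv2.imwrite("pics/top0.png",a);cv2.imwrite("pics/scene0.png",b)
for n in("top","scene"):print(bot.camera_info(n))
E
```

```text
pics
station.py
{'t': 0.0, 'q': array([ 1.15389388,  0.47777211,  0.02238645,  1.55643858, -0.01148732,
        1.10933665, -0.08311211]), 'joint_vel': array([-1.35399132e-03, -2.70371848e-04,  2.06735646e-04, -1.25089538e-03,
       -7.27186129e-04, -8.52693963e-04,  7.63188065e-05]), 'joint_torque': array([-1.21029858e-03, -5.96451902e+01,  1.60721295e+00, -2.81200737e+01,
        1.24255262e-02,  9.34130891e-03,  8.16309034e-05]), 'eef_pos': array([ 0.20491821, -0.64251927,  0.23035085]), 'tool_rot': array([-8.85415025e-04,  9.88105397e-01,  1.53775457e-01, -2.22701478e-04]), 'contact_force': array([ 0.31185814, -0.48954362, -0.41048991]), 'torque': array([-0.04799174, -0.03652833,  0.02882185]), 'grasp_force': 0.0, 'gripper_width': 0.9983125782885003}
{'vertical_fov': 53.10160831425702, 'cx': 254.58277858991002, 'cy': 187.62581702763995, 'k1': -0.1094177969055098, 'view': array([[ 0.00438423, -0.99941798, -0.03383005,  0.05479763],
       [ 0.99768868,  0.0020776 ,  0.06791899, -0.63758775],
       [-0.06780918, -0.03404963,  0.99711711, -0.91619922],
       [ 0.        ,  0.        ,  0.        ,  1.        ]])}
{'vertical_fov': 43.90039557936802, 'cx': 245.6632329238233, 'cy': 189.9589746451719, 'k1': -0.03962002828830488, 'view': array([[-0.78729361, -0.61631102,  0.018152  ,  0.55327057],
       [ 0.35500341, -0.4290281 ,  0.83060669, -0.26590565],
       [-0.50412433,  0.66037536,  0.55656359, -1.10680027],
       [ 0.        ,  0.        ,  0.        ,  1.        ]])}
```

View pics/top0.png

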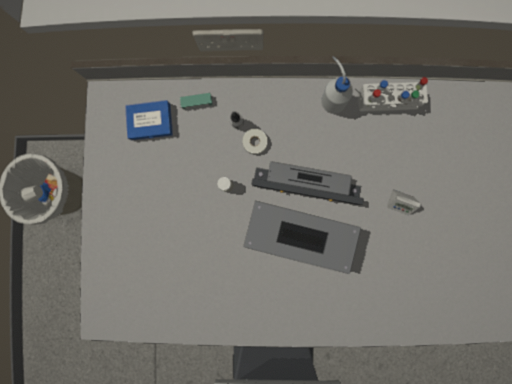

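View pics/scene0.png

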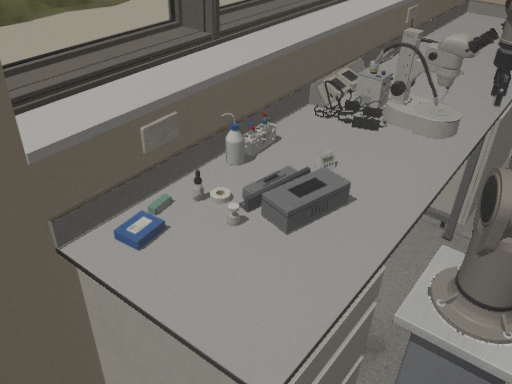

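The top view shows the pack at pixels (246–360, 203–272) and the dock plate from (253,175) to (362,200). The vial is at (224,184), the timer at (404,202) and the tape at (255,141). Next I'll enlarge the pack and dock area.

```bash
cat > h.py <<'E'
import cv2,numpy as np
from station import bot
def K(i):
    f=192/np.tan(np.radians(i["vertical_fov"]/2));return np.array([[f,0,i["cx"]],[0,f,i["cy"]],[0,0,1]]),np.array([i["k1"],0,0,0,0.])
def ray(name,px,z):
    i=bot.camera_info(name);k,d=K(i)
    u=cv2.undistortPoints(np.array(px,float).reshape(-1,1,2),k,d).reshape(-1,2)
    V=i["view"];R=V[:3,:3];c=-R.T@V[:3,3]
    D=np.c_[u[:,0],-u[:,1],-np.ones(len(u))]@R
    return (c+D*((z-c[2])/D[:,2])[:,None])[:,:2]
def proj(name,P):
    i=bot.camera_info(name);k,d=K(i);V=i["view"];p=np.atleast_2d(P)@V[:3,:3].T+V[:3,3]
    q=p*[1,-1,-1];return cv2.projectPoints(q,np.zeros(3),np.zeros(3),k,d)[0].reshape(-1,2)
E
python3 - <<'E'
import cv2,numpy as np
from h import *
a=cv2.imread("pics/top0.png")
cv2.imwrite("pics/c.png",cv2.resize(a[160:285,235:375],None,fx=5,fy=4.8,interpolation=cv2.INTER_CUBIC)[:600])
print(a[150:285:3,275].mean(1).astype(int)); print(a[150:285:3,335].mean(1).astype(int))
print(a[250,230:380:4].mean(1).astype(int))
E
```

```text
[134 135 133 134 104 103 103 106 104 106 106  64  66  44 135 136 134 135
 130 104 104 105 105 105 105 105 105 105 106 107 104 106 105 104 105 105
 135 133 133 133 133 133 132 132 132]
[134 135 134 135 133 135 135 130  99 102 101 102 102 103  90  65  64  59
 132 133 133 132 133 132 100 103 103 103 102 103 102 102 102 102 102 102
 102 102 102 102 103 133 132 133 131]
[133 134 134 133 135 136 118 102 103 104 105 105 104 104 104 104 105 105
 106  99  67  40  34  35 104 102 102 102 101 102 101  97  69  70 124 132
 132 131]
```

View pics/c.png

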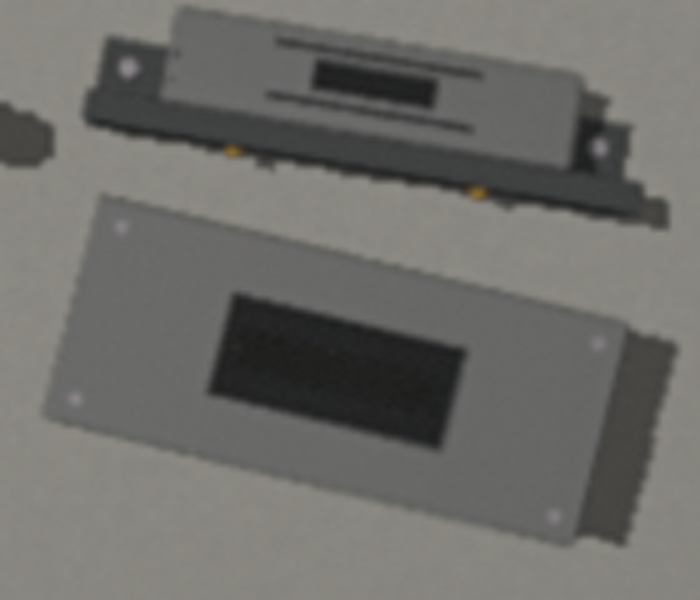

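The crop shows the pack's four corner screws, the strap, the dock plate's front edge and the two brass pins. I'll measure these with line fits.

```bash
cat >> h.py <<'E'
def cross(g,c,r0,r1,thr,up=True):
    """rows (subpixel) where g crosses thr, scanning column c from r0 to r1 (first)"""
    s=np.sign(r1-r0);r=np.arange(r0,r1,s);v=g[r,c]-thr
    k=np.where(v[:-1]*v[1:]<0)[0]
    return r[k[0]]+s*v[k[0]]/(v[k[0]]-v[k[0]+1]) if len(k) else np.nan
def line(p):
    vx,vy,x,y=cv2.fitLine(np.float32(p),cv2.DIST_HUBER,0,.01,.01).ravel();return np.array([x,y]),np.array([vx,vy])*np.sign(-vy)
def inter(a,b):
    t=np.linalg.solve(np.c_[a[1],-b[1]],b[0]-a[0]);return a[0]+t[0]*a[1]
def pack(a=None,z=.08):
    """pack's corner screws/edges in the top picture -> centre, yaw"""
    if a is None:a=bot.read_camera("top")
    g=cv2.cvtColor(a,cv2.COLOR_BGR2GRAY)
    m=cv2.inRange(g,92,118);m[:150]=0
    m=cv2.morphologyEx(m,cv2.MORPH_OPEN,np.ones((5,5)))
    n,l,s,_=cv2.connectedComponentsWithStats(m)
    m=np.uint8(l==1+np.argmax(s[1:,4]));c=max(cv2.findContours(m,0,cv2.CHAIN_APPROX_NONE)[0],key=cv2.contourArea)
    w=ray("top",c.reshape(-1,2),z);(cx,cy),sz,ang=cv2.minAreaRect(np.float32(w))
    return m,w,(cx,cy),sz,ang
E
python3 - <<'E'
from h import *
a=cv2.imread("pics/top0.png");g=cv2.cvtColor(a,cv2.COLOR_BGR2GRAY).astype(float)
V=bot.camera_info("top")["view"];print("cam",-V[:3,:3].T@V[:3,3])
m,w,c,s,an=pack(a);print("pack",c,s,an,m.sum())
# front/rear edge lines of pack
cols=np.arange(262,350,3)
ys=188+ (cols-253)*.25
F=[(x,cross(g,x,int(y)+12-4,int(y)+40,119)) for x,y in zip(cols,174+(cols-253)*.18+18)]
F=[(x,cross(g,x,int(240+(x-303)*.22),int(240+(x-303)*.22)-50,119)) for x in cols if not 275<x<330]
R=[(x,cross(g,x,int(255+(x-303)*.22),int(255+(x-303)*.22)+40,119)) for x in cols]
for n,e in(("front",F),("rear",R)):
    p,d=line(ray("top",e,.08));print(n,p,d,np.degrees(np.arctan2(d[1],d[0]))-90)
# dock front top edge: bottom boundary to table
cols=np.arange(258,358,2)
for z in(.046,0):
    D=[(x,cross(g,x,int(183+(x-258)*.18)-1,int(183+(x-258)*.18)+20,95)) for x in cols]
    p,d=line(ray("top",D,z));print("dock z",z,p,np.degrees(np.arctan2(d[1],d[0]))-90)
hsv=cv2.cvtColor(a,cv2.COLOR_BGR2HSV);mk=cv2.inRange(hsv,(10,110,60),(35,255,255));mk[:160]=0;mk[230:]=0;mk[:,:250]=0;mk[:,370:]=0
n,l,st,ce=cv2.connectedComponentsWithStats(mk);
for i in range(1,n):print("pin",st[i,4],ce[i],ray("top",ce[i],.03))
gb=np.argwhere(mk)
# column profiles across the plate edge
for x in(270,300,340):print(x,g[int(170+(x-253)*.18):int(200+(x-253)*.18),x].astype(int))
# screws
b=(g>112)&(cv2.erode(cv2.morphologyEx(m,cv2.MORPH_CLOSE,np.ones((9,9))),np.ones((5,5)))>0)
n,l,st,ce=cv2.connectedComponentsWithStats(np.uint8(b))
for i in range(1,n):print("screw",st[i,4],ce[i],ray("top",ce[i],.08))
E
```

```text
cam [0.57374712 0.02489415 0.95871605]
pack (0.369872510433197, 0.46495765447616577) (0.4106111228466034, 0.3362625241279602) 4.532242298126221 12590
front [ 0.5777812  -0.05868118] [-0.24330446 -0.96994996] -194.08167
rear [0. 0.] [0. 0.] -90.0
dock z 0.046 [ 0.6180743  -0.05327531] -190.09662
dock z 0 [ 0.62030834 -0.05721498] -190.09662
pin 5 [280.8 190.6] [[ 0.62982743 -0.00686347]]
pin 7 [330.28571429 199.57142857] [[ 0.60838961 -0.12632281]]
270 [106 107 106 102 105 106 108  99  73  63  65  66  66  65  58  43  76 126
 137 135 136 137 137 137 137 136 137 137 137 138]
300 [ 51  86  95  69  81 101 107 104  83  68  64  65  65  64  62  44  50  93
 129 137 136 135 134 136 135 135 135 135 135 135]
340 [102 103 103 103 102 103 104 102  85  67  62  64  65  65  62  47  43  84
 130 139 135 134 134 135 135 134 136 136 137 136]
screw 5 [ 62.6 224.6] [[0.54396297 0.51368146]]
screw 2 [ 34.  231.5] [[0.5259523  0.58864598]]
screw 4 [ 44.75 232.  ] [[0.52536818 0.55992221]]
screw 5 [ 63.2 231.4] [[0.52778317 0.5117035 ]]
screw 2 [ 25.  233.5] [[0.52055478 0.61289161]]
screw 2 [ 41.  233.5] [[0
[... 1182 characters left out ...]

screw 2 [ 61.  274.5] [[0.42503629 0.51558032]]
screw 1 [ 73. 274.] [[0.42733771 0.48478778]]
screw 1 [ 34. 278.] [[0.4137639  0.58664707]]
screw 7 [ 44.14285714 280.42857143] [[0.40908326 0.559555  ]]
screw 2 [ 54.  278.5] [[0.41478394 0.53368142]]
screw 3 [ 74.33333333 278.66666667] [[0.41640029 0.48128841]]
screw 1 [ 74. 284.] [[0.40372401 0.48203876]]
screw 1 [ 77. 287.] [[0.39690988 0.47436993]]
screw 2 [ 64.  291.5] [[0.38482515 0.5075571 ]]
screw 4 [ 31.5 297.5] [[0.36620161 0.59323435]]
screw 1 [ 63. 298.] [[0.36918574 0.51009775]]
screw 3 [ 71.66666667 328.33333333] [[0.2976469  0.48810712]]
screw 1 [ 82. 350.] [[0.24698728 0.46241156]]
screw 1 [150. 363.] [[0.22528423 0.29582827]]
```

```bash
python3 - <<'E'
s=open('h.py').read();s=s[:s.index('def pack')]
s+='''
def pack(a=None):
    """pack's top face in the top picture -> centre, yaw, size (world)"""
    if a is None:a=bot.read_camera("top")
    g=cv2.cvtColor(a,cv2.COLOR_BGR2GRAY)
    m=cv2.inRange(g,92,119);m[:,:200]=0;m[:,420:]=0
    m=cv2.morphologyEx(m,cv2.MORPH_OPEN,np.ones((3,3)))
    n,l,s,_=cv2.connectedComponentsWithStats(m)
    m=np.uint8(l==1+np.argmax(s[1:,4]))*255
    c=max(cv2.findContours(m,0,cv2.CHAIN_APPROX_NONE)[0],key=cv2.contourArea)
    w=ray("top",cv2.convexHull(c).reshape(-1,2),.08);(cx,cy),sz,an=cv2.minAreaRect(np.float32(w))
    w=ray("top",c.reshape(-1,2),.08)
    yaw=(np.radians(an)+np.pi/4)%(np.pi/2)-np.pi/4
    e=np.array([np.cos(yaw),np.sin(yaw)]);n2=np.array([-e[1],e[0]])
    for _ in range(2):
        q=w-[cx,cy];X=q@e;Y=q@n2
        f=(abs(Y)<.115)&(X>.03);r=(abs(Y)<.115)&(X<-.03);lf=(abs(X)<.045)&(Y>.08);rt=(abs(X)<.045)&(Y<-.08)
        pf=np.polyfit(Y[f],X[f],1);pr=np.polyfit(Y[r],X[r],1)
        xm=(pf[1]+pr[1])/2;ym=(np.median(Y[lf])+np.median(Y[rt]))/2
        sz=(pf[1]-pr[1],np.median(Y[lf])-np.median(Y[rt]))
        cx,cy=np.array([cx,cy])+xm*e+ym*n2
        yaw-=np.arctan((pf[0]+pr[0])/2);e=np.array([np.cos(yaw),np.sin(yaw)]);n2=np.array([-e[1],e[0]])
    return np.array([cx,cy]),yaw,sz
'''
open('h.py','w').write(s)
E
python3 - <<'E'
from h import *
a=cv2.imread("pics/top0.png");g=cv2.cvtColor(a,cv2.COLOR_BGR2GRAY).astype(float)
c,y,s=pack(a);print(c,np.degrees(y),s)
D=[(x,cross(g,x,int(180+(x-258)*.18),int(180+(x-258)*.18)+20,54)) for x in range(258,358,2)]
p,d=line(ray("top",D,.046));th=np.arctan2(d[1],d[0])+np.pi/2;print("edge",p,np.degrees(th))
th=np.radians(-10.1);e=np.array([np.cos(th),np.sin(th)]);n=np.array([-e[1],e[0]])
mid=np.array([.6191,-.0666]);print("edge x from pins mid",(p-mid)@e)
o=mid+((p-mid)@e)*e;print("dock",o)
print("pack in dock",(c-o)@e,(c-o)@n,np.degrees(y-th))
for sgn in(1,-1):
    q=c+.055*np.array([np.cos(y),np.sin(y)])+sgn*.125*np.array([-np.sin(y),np.cos(y)]);print("front",sgn,(q-o)@e,(q-o)@n)
# side/other things
for nme,px,z in(("vial",(224.5,184),.06),("timer",(404,202),.055)):q=ray("top",px,z)[0];print(nme,q,(q-o)@e,(q-o)@n)
E
```

```text
[ 0.52193886 -0.05188042] -14.104325479111951 (np.float64(0.10940574203417425), np.float64(0.24603317906753275))
edge [0. 0.] 90.0
edge x from pins mid -0.6211853426799
dock [0.00754105 0.04233524]
pack in dock 0.5229485687012231 -0.00254735737994477 -4.004325479111951
front 1 0.5865432746062774 0.11830674218167393
front -1 0.5690853287317096 -0.13108295312637333
vial [0.64327571 0.12650932] 0.6111214574771457 0.19435635830710207
timer [ 0.60190371 -0.29758457] 0.6447625459605933 -0.23042069843525773
```

```bash
cat >> h.py <<'E'
TH=np.radians(-10.1);E=np.array([np.cos(TH),np.sin(TH)]);N=np.array([-E[1],E[0]])
E
python3 - <<'E'
from h import *
a=cv2.imread("pics/top0.png");g=cv2.cvtColor(a,cv2.COLOR_BGR2GRAY).astype(float)
c,y,s=pack(a);e,n,th=E,N,TH
D=np.array([(x,cross(g,x,int(180+(x-258)*.18),int(180+(x-258)*.18)+20,54)) for x in range(258,358,2)])
D=D[~np.isnan(D[:,1])]
p,d=line(ray("top",D,.046));print("edge",p,np.degrees(np.arctan2(d[1],d[0])-np.pi/2),len(D))
mid=np.array([.6191,-.0666]);print("edge x from pins mid",(p-mid)@e)
o=mid+((p-mid)@e)*e;print("dock",o)
print("pack in dock",(c-o)@e,(c-o)@n,np.degrees(y-th))
for sgn in(1,-1):
    q=c+.055*np.array([np.cos(y),np.sin(y)])+sgn*.125*np.array([-np.sin(y),np.cos(y)]);print("front",sgn,(q-o)@e,(q-o)@n)
# plate ends
for r in (g[185:196:2,235:275],g[190:205:3,345:375]):print(r.astype(int))
E
```

```text
edge [ 0.62447315 -0.0514097 ] -189.97615 46
edge x from pins mid 0.0026260143851508135
dock [ 0.62168532 -0.06706052]
pack in dock -0.10086278836382777 -0.0025473573799447637 -4.004325479111951
front 1 -0.03726808245877344 0.11830674218167393
front -1 -0.05472602833334128 -0.13108295312637333
[[ 71  70  71  70  69  68  69  75  89 102 124 136 137 137 137 138 124  82
   58  46  40  45  50  57  60  62  62  65  65  65  67  66  67  66  65  66
   66  66  66  66]
 [ 71  71  70  72  70  71  72  70  69  68  85 127 138 135 136 136 136 132
  131 128 126 122  95  79  72  54  42  42  42  44  44  44  46  52  56  58
   61  63  64  65]
 [ 71  71  70  70  70  70  71  71  71  67  87 128 138 137 137 138 136 136
  135 135 137 138 138 138 137 130 126 127 128 128 121  94  82  81  78  76
   74  65  49  43]
 [ 70  70  70  70  70  71  70  71  68  65  85 128 137 135 135 135 135 136
  136 135 137 137 137 137 137 137 136 137 137 138 138 138 138 138 138 137
  138 138 131 128]
 [ 84  72  67  66  67  66  66  69  89 117 126 135 136 136 136 136 137 137
  137 137 137 136 137 138 136 137 136 136 136 136 137 138 137 136 136 136
  137 137 137 138]
 [138 129 128 127 127 127 126 127 133 136 137 137 136 136 136 135 135 136
  136 135 136 137 136 135 135 135 134 135 137 138 136 134 135 135 136 137
  137 137 136 137]]
[[103 103 102  94  71  44  35  50  79 117 123  91  65  60  60  78 123 135
  135 134 134 134 136 136 134 134 135 136 134 135]
 [101 102 102  87  61  40  35  34  45  61  68  64  61  61  76 117 134 136
  135 134 134 134 134 134 135 134 135 135 134 135]
 [ 63  62  61  60  59  59  59  55  51  56  58  59  61  60  78 120 135 135
  136 136 137 136 136 135 135 135 135 135 134 135]
 [ 64  64  66  64  65  65  65  65  66  64  63  64  63  63  63  62  60  60
   83 128 139 138 137 137 135 134 134 134 134 134]
 [ 43  41  43  41  40  42  47  52  59  61  61  62  63  64  64  64  63  62
   63  65  68  66  70  97 129 135 133 134 135 135]]
```

Units first: shifts go in shares of 50 mm and turns go in shares of 90 degrees. So -0.044 m is -0.88, 0.01 m is 0.2, 0.12 rad is 0.0764.

```bash
cat >> h.py <<'E'
O=np.array([.6217,-.0671])
def tool():
    o=bot.get_obs();w,x,y,z=o["tool_rot"];p=o["eef_pos"][:2]-O
    f=o["contact_force"]
    print("t %.2f tool dock x %.1f y %.1f z %.1f mm yaw %.2f deg F dock %.1f %.1f %.1f"%(o["t"],p@E*1e3,p@N*1e3,o["eef_pos"][2]*1e3,np.degrees(np.arctan2(2*(x*y+w*z),1-2*(y*y+z*z))-TH),f[:2]@E,f[:2]@N,f[2]))
def look():
    c,y,s=pack();th=y-TH;q=c-O;x,yy=q@E,q@N
    C,S=np.cos(th),np.sin(th)
    L=x+.055*C-.125*S;R=x+.055*C+.125*S
    print("pack x %.1f y %.1f yaw %.2f | gaps L %.1f R %.1f | rear at y+112 %.1f, y-112 %.1f | size %.1f %.1f"%(x*1e3,yy*1e3,np.degrees(th),L*1e3,R*1e3,(x-.055*C-.112*S)*1e3,(x-.055*C+.112*S)*1e3,s[0]*1e3,s[1]*1e3))
E
```

Call:
jog_arm --moves '[{"rz":0.0764,"jaw":0},{"rz":0.0764,"jaw":0},{"rz":0.0764,"jaw":0},{"rz":0.0796,"jaw":0},{"trans":[0.2,-0.88,0],"jaw":0},{"trans":[0.2,-0.88,0],"jaw":0},{"trans":[0.2,-0.88,0],"jaw":0},{"trans":[0.2,-0.88,0],"jaw":0},{"trans":[0.2,-0.88,0],"jaw":0},{"trans":[0.2,-0.88,0],"jaw":0},{"trans":[0.2,-0.88,0],"jaw":0},{"trans":[0.2,-0.88,0],"jaw":0},{"trans":[0.2,-0.88,0],"jaw":0},{"trans":[0.2,-0.88,0],"jaw":0},{"trans":[0.2,-0.88,0],"jaw":0},{"trans":[0.2,-0.88,0],"jaw":0},{"jaw":0},{"jaw":0}]' --clamp_n 40

```text
t: 1.9
eef_pos: [0.4158, -0.1436, 0.2311]
tool_rot: [0.0, 0.996, -0.087, -0.0]
contact_force: [0.1, -0.3, 0.4]
gripper_width: 0.0
grasp_force: 0.0
```

```bash
python3 -c "
from h import *
tool()"
```

```text
t 1.90 tool dock x -189.2 y -111.4 z 231.1 mm yaw 0.15 deg F dock 0.1 -0.3 0.4
```

Good accuracy. Next: descend to z ≈ 24 mm, then approach the rear right slowly.

Scaled: 0.045 m is 0.9, 0.027 m is 0.54.

Call:
jog_arm --moves '[{"trans":[0,0,0.9],"jaw":0},{"trans":[0,0,0.9],"jaw":0},{"trans":[0,0,0.9],"jaw":0},{"trans":[0,0,0.9],"jaw":0},{"trans":[0,0,0.54],"jaw":0},{"trans":[0.04,0,0],"jaw":0},{"trans":[0.04,0,0],"jaw":0},{"trans":[0.04,0,0],"jaw":0},{"trans":[0.04,0,0],"jaw":0},{"trans":[0.04,0,0],"jaw":0},{"trans":[0.04,0,0],"jaw":0},{"trans":[0.04,0,0],"jaw":0},{"jaw":0}]'

```text
t: 3.2
eef_pos: [0.4273, -0.1465, 0.0239]
tool_rot: [-0.0, 0.996, -0.088, -0.002]
contact_force: [-5.1, 1.0, 1.3]
gripper_width: 0.002
grasp_force: 0.0
```

```bash
python3 -c "
from h import *
tool();look()"
```

```text
t 3.20 tool dock x -177.4 y -112.3 z 23.9 mm yaw -0.01 deg F dock -5.2 0.1 1.3
pack x -100.6 y -2.8 yaw -3.50 | gaps L -38.0 R -53.3 | rear at y+112 -148.6, y-112 -162.3 | size 108.1 245.6
```

Scaled: 0.002 m is 0.04, 0.0015 m is 0.03.

Call:
jog_arm --moves '[{"trans":[0.03,0,0],"jaw":0},{"trans":[0.03,0,0],"jaw":0},{"trans":[0.03,0,0],"jaw":0},{"trans":[0.03,0,0],"jaw":0},{"trans":[0.04,0,0],"jaw":0},{"trans":[0.04,0,0],"jaw":0},{"trans":[0.04,0,0],"jaw":0},{"trans":[0.04,0,0],"jaw":0}]'

```text
t: 4.05
eef_pos: [0.4374, -0.1488, 0.0228]
tool_rot: [-0.0, 0.996, -0.088, -0.006]
contact_force: [-12.7, 1.4, 0.8]
gripper_width: 0.001
grasp_force: 0.0
```

```bash
python3 -c "
from h import *
tool();look()"
```

```text
t 4.05 tool dock x -167.1 y -112.8 z 22.8 mm yaw -0.04 deg F dock -12.7 -0.8 0.8
pack x -97.7 y -2.8 yaw 0.47 | gaps L -43.8 R -41.7 | rear at y+112 -153.6, y-112 -151.8 | size 107.9 245.6
```

Scaled: 0.0025 m is 0.05.

Call:
jog_arm --moves '[{"trans":[0.05,0,0],"jaw":0},{"trans":[0.05,0,0],"jaw":0},{"trans":[0.05,0,0],"jaw":0},{"trans":[0.05,0,0],"jaw":0},{"trans":[0.05,0,0],"jaw":0},{"trans":[0.05,0,0],"jaw":0},{"trans":[0.05,0,0],"jaw":0},{"trans":[0.05,0,0],"jaw":0},{"trans":[0.05,0,0],"jaw":0},{"trans":[0.05,0,0],"jaw":0}]'

```text
t: 5.1
eef_pos: [0.4594, -0.1534, 0.0223]
tool_rot: [0.0, 0.996, -0.088, -0.008]
contact_force: [-18.7, 1.1, 5.2]
gripper_width: 0.0
grasp_force: 0.0
```

```bash
python3 -c "
from h import *
tool();look()"
```

```text
t 5.10 tool dock x -144.6 y -113.4 z 22.3 mm yaw 0.02 deg F dock -18.6 -2.2 5.2
pack x -84.7 y -3.8 yaw 8.38 | gaps L -48.5 R -12.0 | rear at y+112 -155.4, y-112 -122.8 | size 105.8 245.2
```

Scaled: -0.045 m is -0.9, -0.025 m is -0.5.

Call:
jog_arm --moves '[{"trans":[-0.4,0,0],"jaw":0},{"trans":[-0.5,0,0],"jaw":0},{"trans":[0,-0.9,0],"jaw":0},{"trans":[0,-0.9,0],"jaw":0},{"trans":[0,-0.9,0],"jaw":0},{"trans":[0,-0.9,0],"jaw":0},{"trans":[0,-0.9,0],"jaw":0},{"jaw":0}]'

```text
t: 5.95
eef_pos: [0.4653, 0.084, 0.0251]
tool_rot: [-0.003, 0.997, -0.083, 0.002]
contact_force: [0.5, -0.3, 0.9]
gripper_width: 0.001
grasp_force: 0.0
```

```bash
python3 -c "
from h import *
tool();look()
cv2.imwrite('pics/t1.png',cv2.resize(bot.read_camera('top')[160:310,220:400],None,fx=4,fy=4))"
```

```text
  return _methods._mean(a, axis=axis, dtype=dtype,
  ret = ret.dtype.type(ret / rcount)
Traceback (most recent call last):
  File "h.py", line 53, in look
    c,y,s=pack();th=y-TH;q=c-O;x,yy=q@E,q@N
          ~~~~^^
  File "h.py", line 40, in pack
    pf=np.polyfit(Y[f],X[f],1);pr=np.polyfit(Y[r],X[r],1)
TypeError: expected non-empty vector for x
```

```bash
python3 -c "
from h import *
a=bot.read_camera('top');cv2.imwrite('pics/t1raw.png',a)
cv2.imwrite('pics/t1.png',cv2.resize(a[160:310,220:400],None,fx=4,fy=4))"
```

```text
(no output)
```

View pics/t1.png

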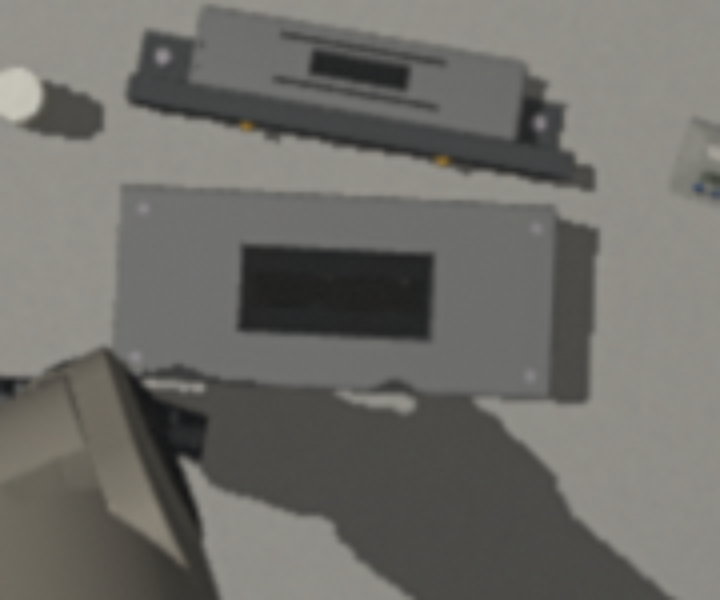

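The arm and its shadow hide the rear edge in this crop, which shows the strap at (240–432, 245–338) and the front edge from (122,185) to (555,207). I'll measure from the strap and front edge instead.

```bash
python3 - <<'E'
s=open('h.py').read()
a=s.index('def pack');b=s.index('TH=np');
s=s[:a]+'''def pack(a=None):
    """strap centre + front top edge in the top picture -> centre, yaw, front edge distance"""
    if a is None:a=bot.read_camera("top")
    g=cv2.cvtColor(a,cv2.COLOR_BGR2GRAY);best=None
    for c in cv2.findContours(cv2.inRange(g,0,70),cv2.RETR_LIST,cv2.CHAIN_APPROX_NONE)[0]:
        A=cv2.contourArea(c);(x,y),sz,_=cv2.minAreaRect(c)
        if 600<A<1400 and A>.85*sz[0]*sz[1] and 1.8<max(sz)/min(sz)<2.7 and 180<y<280: best=c
    w=ray("top",best.reshape(-1,2),.08);(cx,cy),sz,an=cv2.minAreaRect(np.float32(w))
    yaw=(np.radians(an)+np.pi/4)%(np.pi/2)-np.pi/4
    m=cv2.moments(np.float32(w).reshape(-1,1,2));c=np.array([m["m10"],m["m01"]])/m["m00"]
    X=np.arange(.035,.08,.0005)
    for _ in range(3):
        e=np.array([np.cos(yaw),np.sin(yaw)]);n=np.array([-e[1],e[0]]);P=[]
        for Y in np.arange(-.112,.113,.004):
            p=proj("top",np.c_[c+X[:,None]*e+Y*n,np.full(len(X),.08)]).astype(np.float32)
            v=cv2.remap(np.float32(g),p[:,:1],p[:,1:],cv2.INTER_LINEAR).ravel()
            k=np.where(abs(v-np.median(v[:20]))>14)[0]
            if len(k) and k[0]>20:P.append((Y,X[k[0]]))
        P=np.array(P);f=np.polyfit(*P.T,1);r=abs(np.polyval(f,P[:,0])-P[:,1])<.002;f=np.polyfit(*P[r].T,1);yaw-=np.arctan(f[0])
    return c,yaw,(f[1],len(P),r.sum())
'''+s[b:]
s=s.replace('size %.1f %.1f"','front %.1f n %d"').replace('s[1]*1e3)','s[2])')
open('h.py','w').write(s)
E
python3 - <<'E'
import h
from h import *
tool()
for n in("top0","t1raw"):
    im=cv2.imread(f"pics/{n}.png");h.pack.__defaults__=(im,);look()
E
```

```text
t 6.05 tool dock x -181.0 y 114.4 z 24.4 mm yaw 0.20 deg F dock -0.2 -0.7 0.6
pack x -101.1 y -3.8 yaw -4.13 | gaps L -37.3 R -55.3 | rear at y+112 -147.9, y-112 -164.1 | front 56.1 n 55
pack x -90.9 y -6.1 yaw 7.24 | gaps L -52.1 R -20.6 | rear at y+112 -159.6, y-112 -131.4 | front 56.2 n 55
```

Scaled: 0.003 m is 0.06, 0.002 m is 0.04.

Call:
jog_arm --moves '[{"trans":[0.06,0.02,0],"jaw":0},{"trans":[0.04,0.02,0],"jaw":0},{"trans":[0.04,0,0],"jaw":0},{"trans":[0.04,0,0],"jaw":0},{"trans":[0.04,0,0],"jaw":0},{"trans":[0.04,0,0],"jaw":0},{"trans":[0.04,0,0],"jaw":0},{"trans":[0.04,0,0],"jaw":0},{"trans":[0.04,0,0],"jaw":0},{"trans":[0.04,0,0],"jaw":0}]'

```text
t: 7.05
eef_pos: [0.4779, 0.071, 0.0228]
tool_rot: [0.001, 0.996, -0.087, -0.005]
contact_force: [-12.5, 8.0, 1.2]
gripper_width: 0.006
grasp_force: 0.0
```

```bash
python3 -c "
from h import *
tool();look()"
```

```text
t 7.05 tool dock x -165.8 y 110.7 z 22.8 mm yaw 0.09 deg F dock -13.7 5.7 1.2
pack x -88.4 y -5.8 yaw 4.45 | gaps L -43.3 R -23.9 | rear at y+112 -151.9, y-112 -134.6 | front 55.9 n 55
```

Scaled: 0.002 m is 0.04.

Call:
jog_arm --moves '[{"trans":[0.04,0,0],"jaw":0},{"trans":[0.04,0,0],"jaw":0},{"trans":[0.04,0,0],"jaw":0},{"trans":[0.04,0,0],"jaw":0},{"trans":[0.04,0,0],"jaw":0},{"trans":[0.04,0,0],"jaw":0},{"trans":[0.04,0,0],"jaw":0},{"trans":[0.04,0,0],"jaw":0},{"trans":[0.04,0,0],"jaw":0},{"trans":[0.04,0,0],"jaw":0}]'

```text
t: 8.1
eef_pos: [0.4966, 0.0668, 0.0225]
tool_rot: [0.001, 0.996, -0.088, -0.006]
contact_force: [-13.5, 4.3, 1.3]
gripper_width: -0.002
grasp_force: 0.0
```

```bash
python3 -c "
from h import *
tool();look()"
```

```text
t 8.10 tool dock x -146.7 y 109.9 z 22.5 mm yaw 0.00 deg F dock -14.1 1.9 1.3Traceback (most recent call last):
  File "<string>", line 3, in <module>
    tool();look()
           ~~~~^^
  File "h.py", line 51, in look
    c,y,s=pack();th=y-TH;q=c-O;x,yy=q@E,q@N
          ~~~~^^
  File "h.py", line 31, in pack
    w=ray("top",best.reshape(-1,2),.08);(cx,cy),sz,an=cv2.minAreaRect(np.float32(w))
                ^^^^^^^^^^^^
AttributeError: 'NoneType' object has no attribute 'reshape'
```

Scaled: 0.002 m is 0.04.

Call:
jog_arm --moves '[{"trans":[0.04,0,0],"jaw":0},{"trans":[0.04,0,0],"jaw":0},{"trans":[0.04,0,0],"jaw":0},{"trans":[0.04,0,0],"jaw":0},{"trans":[0.04,0,0],"jaw":0},{"trans":[0.04,0,0],"jaw":0},{"trans":[0.04,0,0],"jaw":0}]'

```text
t: 8.85
eef_pos: [0.5102, 0.0653, 0.0225]
tool_rot: [0.001, 0.996, -0.088, -0.006]
contact_force: [-16.5, 5.0, 1.6]
gripper_width: -0.0
grasp_force: 0.0
```

```bash
python3 -c "
from h import *
tool()"
```

```text
t 8.85 tool dock x -133.0 y 110.8 z 22.5 mm yaw 0.05 deg F dock -17.1 2.0 1.6
```

Call:
jog_arm --moves '[{"trans":[-0.4,0,0],"jaw":0},{"trans":[-0.5,0,0],"jaw":0},{"trans":[0,0.9,0],"jaw":0},{"trans":[0,0.9,0],"jaw":0},{"trans":[0,0.9,0],"jaw":0},{"trans":[0,0.9,0],"jaw":0},{"trans":[0,0.84,0],"jaw":0},{"jaw":0},{"jaw":0}]'

```text
t: 9.75
eef_pos: [0.4336, -0.1479, 0.0243]
tool_rot: [0.0, 0.996, -0.09, 0.0]
contact_force: [0.2, 0.4, 0.8]
gripper_width: 0.002
grasp_force: 0.0
```

```bash
python3 -c "
from h import *
tool();look()"
```

```text
t 9.75 tool dock x -171.0 y -112.6 z 24.3 mm yaw -0.22 deg F dock 0.2 0.4 0.8
pack x -78.3 y -4.0 yaw -7.37 | gaps L -7.7 R -39.7 | rear at y+112 -118.4, y-112 -147.2 | front 55.8 n 55
```

Scaled: 0.004 m is 0.08, 0.003 m is 0.06.

Call:
jog_arm --moves '[{"trans":[0.08,0,0],"jaw":0},{"trans":[0.06,0,0],"jaw":0},{"trans":[0.04,0,0],"jaw":0},{"trans":[0.04,0,0],"jaw":0},{"trans":[0.04,0,0],"jaw":0},{"trans":[0.04,0,0],"jaw":0},{"trans":[0.04,0,0],"jaw":0},{"trans":[0.04,0,0],"jaw":0},{"trans":[0.04,0,0],"jaw":0},{"trans":[0.04,0,0],"jaw":0},{"trans":[0.04,0,0],"jaw":0},{"trans":[0.04,0,0],"jaw":0},{"trans":[0.04,0,0],"jaw":0},{"trans":[0.04,0,0],"jaw":0},{"trans":[0.04,0,0],"jaw":0},{"trans":[0.04,0,0],"jaw":0},{"trans":[0.04,0,0],"jaw":0}]'

```text
t: 11.5
eef_pos: [0.4632, -0.1523, 0.0224]
tool_rot: [-0.0, 0.996, -0.088, -0.007]
contact_force: [-13.2, 2.6, 1.7]
gripper_width: 0.0
grasp_force: 0.0
```

```bash
python3 -c "
from h import *
tool();look()"
```

```text
t 11.50 tool dock x -141.1 y -111.7 z 22.4 mm yaw 0.02 deg F dock -13.5 0.2 1.7
pack x -72.8 y -4.3 yaw -0.01 | gaps L -17.8 R -17.8 | rear at y+112 -127.8, y-112 -127.8 | front 55.9 n 55
```

Scaled: 0.002 m is 0.04, 0.001 m is 0.02.

Call:
jog_arm --moves '[{"trans":[0.04,0,0],"jaw":0},{"trans":[0.04,0,0],"jaw":0},{"trans":[0.04,0,0],"jaw":0},{"trans":[0.04,0,0],"jaw":0},{"trans":[0.04,0,0],"jaw":0},{"trans":[0.04,0,0],"jaw":0},{"trans":[0.02,0,0],"jaw":0},{"trans":[0.02,0,0],"jaw":0}]'

```text
t: 12.35
eef_pos: [0.4751, -0.1555, 0.022]
tool_rot: [0.0, 0.996, -0.088, -0.008]
contact_force: [-18.1, -1.6, 3.6]
gripper_width: -0.001
grasp_force: 0.0
```

```bash
python3 -c "
from h import *
tool()"
```

```text
t 12.35 tool dock x -128.8 y -112.7 z 22.0 mm yaw 0.01 deg F dock -17.5 -4.7 3.6
```

Call:
jog_arm --moves '[{"trans":[-0.4,0,0],"jaw":0},{"trans":[-0.4,0,0],"jaw":0},{"trans":[0,-0.9,0],"jaw":0},{"trans":[0,-0.9,0],"jaw":0},{"trans":[0,-0.9,0],"jaw":0},{"trans":[0,-0.9,0],"jaw":0},{"trans":[0,-0.84,0],"jaw":0},{"jaw":0},{"jaw":0}]'

```text
t: 13.25
eef_pos: [0.4837, 0.0717, 0.0243]
tool_rot: [-0.0, 0.996, -0.086, 0.0]
contact_force: [-0.4, -0.8, -0.4]
gripper_width: 0.001
grasp_force: 0.0
```

```bash
python3 -c "
from h import *
tool();look()"
```

```text
t 13.25 tool dock x -160.2 y 112.5 z 24.3 mm yaw 0.20 deg F dock -0.3 -0.9 -0.4
pack x -68.7 y -5.3 yaw 3.72 | gaps L -22.0 R -5.7 | rear at y+112 -130.9, y-112 -116.3 | front 55.4 n 54
```

Scaled: 0.005 m is 0.1, 0.002 m is 0.04.

Call:
jog_arm --moves '[{"trans":[0.1,0,0],"jaw":0},{"trans":[0.1,0,0],"jaw":0},{"trans":[0.04,0,0],"jaw":0},{"trans":[0.04,0,0],"jaw":0},{"trans":[0.04,0,0],"jaw":0},{"trans":[0.04,0,0],"jaw":0},{"trans":[0.04,0,0],"jaw":0},{"trans":[0.04,0,0],"jaw":0},{"trans":[0.04,0,0],"jaw":0},{"trans":[0.04,0,0],"jaw":0},{"trans":[0.04,0,0],"jaw":0},{"trans":[0.04,0,0],"jaw":0},{"trans":[0.04,0,0],"jaw":0},{"trans":[0.04,0,0],"jaw":0}]'

```text
t: 14.7
eef_pos: [0.5106, 0.0646, 0.0226]
tool_rot: [0.001, 0.996, -0.088, -0.006]
contact_force: [-14.7, 4.4, 3.1]
gripper_width: -0.002
grasp_force: 0.0
```

```bash
python3 -c "
from h import *
tool()"
```

```text
t 14.70 tool dock x -132.5 y 110.2 z 22.6 mm yaw 0.04 deg F dock -15.3 1.8 3.1
```

Scaled: 0.001 m is 0.02.

Call:
jog_arm --moves '[{"trans":[0.02,0,0],"jaw":0},{"trans":[0.02,0,0],"jaw":0},{"trans":[0.02,0,0],"jaw":0},{"trans":[0.02,0,0],"jaw":0}]'

```text
t: 15.1
eef_pos: [0.5141, 0.0644, 0.0225]
tool_rot: [0.001, 0.996, -0.088, -0.006]
contact_force: [-14.2, 4.3, 2.0]
gripper_width: 0.002
grasp_force: 0.0
```

```bash
python3 -c "
from h import *
tool()"
```

```text
t 15.10 tool dock x -129.0 y 110.6 z 22.5 mm yaw 0.06 deg F dock -14.8 1.8 2.0
```

Call:
jog_arm --moves '[{"trans":[-0.3,0,0],"jaw":0},{"trans":[-0.2,0,0],"jaw":0},{"trans":[0,0.9,0],"jaw":0},{"trans":[0,0.9,0],"jaw":0},{"trans":[0,0.9,0],"jaw":0},{"trans":[0,0.9,0],"jaw":0},{"trans":[0,0.84,0],"jaw":0},{"jaw":0},{"jaw":0}]'

```text
t: 16.0
eef_pos: [0.4573, -0.1519, 0.0245]
tool_rot: [0.0, 0.996, -0.09, 0.0]
contact_force: [-0.1, 1.3, 0.1]
gripper_width: -0.0
grasp_force: 0.0
```

```bash
python3 -c "
from h import *
tool();look()"
```

```text
t 16.00 tool dock x -146.9 y -112.3 z 24.5 mm yaw -0.18 deg F dock -0.4 1.3 0.1
pack x -64.0 y -4.8 yaw -0.94 | gaps L -6.9 R -11.1 | rear at y+112 -117.1, y-112 -120.8 | front 54.5 n 47
```

Call:
jog_arm --moves '[{"trans":[0.1,0,0],"jaw":0},{"trans":[0.08,0,0],"jaw":0},{"trans":[0.04,0,0],"jaw":0},{"trans":[0.04,0,0],"jaw":0},{"trans":[0.04,0,0],"jaw":0},{"trans":[0.04,0,0],"jaw":0},{"trans":[0.03,0,0],"jaw":0},{"trans":[0.03,0,0],"jaw":0},{"trans":[0.03,0,0],"jaw":0},{"trans":[0.03,0,0],"jaw":0},{"jaw":0}]'

```text
t: 17.15
eef_pos: [0.4733, -0.1541, 0.0224]
tool_rot: [0.0, 0.996, -0.088, -0.006]
contact_force: [-13.0, -0.0, 0.7]
gripper_width: 0.004
grasp_force: 0.0
```

```bash
python3 -c "
from h import *
tool();look()"
```

```text
t 17.15 tool dock x -130.9 y -111.7 z 22.4 mm yaw 0.02 deg F dock -12.8 -2.3 0.7
pack x -62.5 y -4.8 yaw 0.15 | gaps L -7.8 R -7.1 | rear at y+112 -117.8, y-112 -117.2 | front 53.7 n 54
```

Scaled: 0.001 m is 0.02.

Call:
jog_arm --moves '[{"trans":[0.02,0,0],"jaw":0},{"trans":[0.02,0,0],"jaw":0},{"trans":[0.02,0,0],"jaw":0},{"trans":[0.02,0,0],"jaw":0},{"jaw":0}]'

```text
t: 17.7
eef_pos: [0.4759, -0.1548, 0.0221]
tool_rot: [0.0, 0.996, -0.088, -0.008]
contact_force: [-15.4, 1.3, 2.8]
gripper_width: -0.001
grasp_force: 0.0
```

```bash
python3 -c "
from h import *
tool()"
```

```text
t 17.70 tool dock x -128.1 y -111.9 z 22.1 mm yaw 0.04 deg F dock -15.4 -1.4 2.8
```

Scaled: 0.0005 m is 0.01.

Call:
jog_arm --moves '[{"trans":[0.01,0,0],"jaw":0},{"trans":[0.01,0,0],"jaw":0},{"trans":[0.01,0,0],"jaw":0},{"trans":[0.01,0,0],"jaw":0},{"jaw":0}]'

```text
t: 18.2
eef_pos: [0.4777, -0.1551, 0.022]
tool_rot: [0.0, 0.996, -0.088, -0.008]
contact_force: [-15.9, 0.5, 1.2]
gripper_width: -0.001
grasp_force: 0.0
```

```bash
python3 -c "
from h import *
tool();look()"
```

```text
t 18.20 tool dock x -126.3 y -111.9 z 22.0 mm yaw 0.05 deg F dock -15.7 -2.3 1.2
pack x -60.0 y -5.3 yaw 1.66 | gaps L -8.6 R -1.4 | rear at y+112 -118.2, y-112 -111.7 | front 53.6 n 55
```

Scaled: 0.0005 m is 0.01.

Call:
jog_arm --moves '[{"trans":[0.01,0,0],"jaw":0},{"trans":[0.01,0,0],"jaw":0},{"trans":[0.01,0,0],"jaw":0},{"jaw":0}]'

```text
t: 18.65
eef_pos: [0.4787, -0.1552, 0.0219]
tool_rot: [0.0, 0.996, -0.088, -0.008]
contact_force: [-16.1, 1.7, 1.3]
gripper_width: -0.001
grasp_force: 0.0
```

```bash
python3 -c "
from h import *
tool()"
```

```text
t 18.65 tool dock x -125.3 y -111.8 z 21.9 mm yaw 0.06 deg F dock -16.1 -1.1 1.3
```

Scaled: 0.0005 m is 0.01.

Call:
jog_arm --moves '[{"trans":[0.01,0,0],"jaw":0},{"trans":[0.01,0,0],"jaw":0},{"trans":[0.01,0,0],"jaw":0},{"jaw":0}]'

```text
t: 19.05
eef_pos: [0.4786, -0.1549, 0.0214]
tool_rot: [-0.0, 0.996, -0.087, -0.01]
contact_force: [-19.5, 2.6, 1.0]
gripper_width: 0.002
grasp_force: 0.0
```

```bash
python3 -c "
from h import *
tool()"
```

```text
t 19.05 tool dock x -125.4 y -111.5 z 21.4 mm yaw 0.08 deg F dock -19.7 -0.9 1.0
```

Scaled: -0.045 m is -0.9, -0.044 m is -0.88.

Call:
jog_arm --moves '[{"trans":[-0.3,0,0],"jaw":0},{"trans":[-0.24,0,0],"jaw":0},{"trans":[0,-0.9,0],"jaw":0},{"trans":[0,-0.9,0],"jaw":0},{"trans":[0,-0.9,0],"jaw":0},{"trans":[0,-0.9,0],"jaw":0},{"trans":[0,-0.88,0],"jaw":0},{"trans":[0.06,0,0],"jaw":0},{"trans":[0.06,0,0],"jaw":0},{"trans":[0.04,0,0],"jaw":0},{"trans":[0.04,0,0],"jaw":0},{"trans":[0.04,0,0],"jaw":0},{"trans":[0.04,0,0],"jaw":0},{"trans":[0.04,0,0],"jaw":0},{"trans":[0.02,0,0],"jaw":0},{"trans":[0.02,0,0],"jaw":0},{"jaw":0}]'

```text
t: 20.75
eef_pos: [0.5142, 0.065, 0.0228]
tool_rot: [0.001, 0.996, -0.088, -0.005]
contact_force: [-10.9, 3.5, 0.6]
gripper_width: -0.002
grasp_force: 0.0
```

```bash
python3 -c "
from h import *
tool();look()"
```

```text
t 20.75 tool dock x -129.0 y 111.2 z 22.8 mm yaw -0.03 deg F dock -11.3 1.6 0.6Traceback (most recent call last):
  File "<string>", line 3, in <module>
    tool();look()
           ~~~~^^
  File "h.py", line 51, in look
    c,y,s=pack();th=y-TH;q=c-O;x,yy=q@E,q@N
          ~~~~^^
  File "h.py", line 31, in pack
    w=ray("top",best.reshape(-1,2),.08);(cx,cy),sz,an=cv2.minAreaRect(np.float32(w))
                ^^^^^^^^^^^^
AttributeError: 'NoneType' object has no attribute 'reshape'
```

Push on in small steps until hard contact.

Scaled: 0.001 m is 0.02.

Call:
jog_arm --moves '[{"trans":[0.02,0,0],"jaw":0},{"trans":[0.02,0,0],"jaw":0},{"trans":[0.02,0,0],"jaw":0},{"jaw":0}]'

```text
t: 21.2
eef_pos: [0.5158, 0.0644, 0.0225]
tool_rot: [0.001, 0.996, -0.089, -0.006]
contact_force: [-12.8, 4.1, 1.2]
gripper_width: -0.0
grasp_force: 0.0
```

```bash
python3 -c "
from h import *
tool()"
```

```text
t 21.20 tool dock x -127.3 y 110.9 z 22.5 mm yaw -0.09 deg F dock -13.3 1.8 1.2
```

Scaled: 0.0005 m is 0.01.

Call:
jog_arm --moves '[{"trans":[0.01,0,0],"jaw":0},{"trans":[0.01,0,0],"jaw":0},{"trans":[0.01,0,0],"jaw":0},{"jaw":0}]'

```text
t: 21.6
eef_pos: [0.5168, 0.0644, 0.0224]
tool_rot: [0.001, 0.996, -0.089, -0.006]
contact_force: [-14.3, 5.5, 2.7]
gripper_width: 0.002
grasp_force: 0.0
```

```bash
python3 -c "
from h import *
tool()"
```

```text
t 21.60 tool dock x -126.4 y 111.0 z 22.4 mm yaw -0.08 deg F dock -15.1 2.9 2.7
```

Scaled: 0.0005 m is 0.01.

Call:
jog_arm --moves '[{"trans":[0.01,0,0],"jaw":0},{"trans":[0.01,0,0],"jaw":0},{"trans":[0.01,0,0],"jaw":0},{"jaw":0}]'

```text
t: 22.0
eef_pos: [0.5178, 0.0643, 0.0223]
tool_rot: [0.001, 0.996, -0.089, -0.007]
contact_force: [-16.9, 5.3, 2.4]
gripper_width: 0.001
grasp_force: 0.0
```

```bash
python3 -c "
from h import *
tool()"
```

```text
t 22.00 tool dock x -125.3 y 111.1 z 22.3 mm yaw -0.07 deg F dock -17.6 2.2 2.4
```

Scaled: 0.0005 m is 0.01.

Call:
jog_arm --moves '[{"trans":[0.01,0,0],"jaw":0},{"trans":[0.01,0,0],"jaw":0},{"jaw":0}]'

```text
t: 22.3
eef_pos: [0.5177, 0.0632, 0.0218]
tool_rot: [0.002, 0.996, -0.089, -0.008]
contact_force: [-16.7, 3.3, 0.9]
gripper_width: 0.001
grasp_force: 0.0
```

```bash
python3 -c "
from h import *
tool()"
```

```text
t 22.30 tool dock x -125.3 y 110.1 z 21.8 mm yaw -0.11 deg F dock -17.0 0.3 0.9
```

Units first: shifts go in shares of 50 mm and turns go in shares of 90 degrees. So 0.0005 m is 0.01.

Call:
jog_arm --moves '[{"trans":[0.01,0,0],"jaw":0},{"trans":[0.01,0,0],"jaw":0},{"jaw":0}]'

```text
t: 22.6
eef_pos: [0.5176, 0.0629, 0.0214]
tool_rot: [0.002, 0.996, -0.089, -0.009]
contact_force: [-18.8, 4.6, 1.0]
gripper_width: -0.001
grasp_force: 0.0
```

```bash
python3 -c "
from h import *
tool()"
```

```text
t 22.60 tool dock x -125.3 y 109.7 z 21.4 mm yaw -0.12 deg F dock -19.3 1.2 1.0
```

Left is home at tool x ≈ -125.3. Next is the right side, which should have backed off about 3 mm.

Scaled: 0.045 m is 0.9, 0.042 m is 0.84.

Call:
jog_arm --moves '[{"trans":[-0.3,0,0],"jaw":0},{"trans":[-0.14,0,0],"jaw":0},{"trans":[0,0.9,0],"jaw":0},{"trans":[0,0.9,0],"jaw":0},{"trans":[0,0.9,0],"jaw":0},{"trans":[0,0.9,0],"jaw":0},{"trans":[0,0.84,0],"jaw":0},{"jaw":0},{"trans":[0.06,0,0],"jaw":0},{"trans":[0.04,0,0],"jaw":0},{"trans":[0.04,0,0],"jaw":0},{"trans":[0.04,0,0],"jaw":0},{"trans":[0.04,0,0],"jaw":0},{"trans":[0.02,0,0],"jaw":0},{"trans":[0.02,0,0],"jaw":0},{"trans":[0.02,0,0],"jaw":0},{"jaw":0}]'

```text
t: 24.3
eef_pos: [0.4756, -0.1516, 0.0229]
tool_rot: [-0.0, 0.996, -0.088, -0.005]
contact_force: [-9.8, 1.9, 1.4]
gripper_width: 0.003
grasp_force: 0.0
```

```bash
python3 -c "
from h import *
tool();look()"
```

```text
t 24.30 tool dock x -129.0 y -108.8 z 22.9 mm yaw 0.03 deg F dock -10.0 0.2 1.4
pack x -59.1 y -5.3 yaw -0.83 | gaps L -2.3 R -5.9 | rear at y+112 -112.5, y-112 -115.7 | front 53.5 n 55
```

Scaled: 0.001 m is 0.02, 0.0005 m is 0.01.

Call:
jog_arm --moves '[{"trans":[0.02,0,0],"jaw":0},{"trans":[0.02,0,0],"jaw":0},{"trans":[0.02,0,0],"jaw":0},{"trans":[0.01,0,0],"jaw":0},{"trans":[0.01,0,0],"jaw":0},{"trans":[0.01,0,0],"jaw":0},{"jaw":0}]'

```text
t: 25.05
eef_pos: [0.4775, -0.1524, 0.0222]
tool_rot: [-0.0, 0.996, -0.087, -0.007]
contact_force: [-14.5, 0.9, 2.1]
gripper_width: 0.001
grasp_force: 0.0
```

```bash
python3 -c "
from h import *
tool()"
```

```text
t 25.05 tool dock x -127.0 y -109.3 z 22.2 mm yaw 0.06 deg F dock -14.5 -1.7 2.1
```

Scaled: 0.0005 m is 0.01.

Call:
jog_arm --moves '[{"trans":[0.01,0,0],"jaw":0},{"trans":[0.01,0,0],"jaw":0},{"trans":[0.01,0,0],"jaw":0},{"jaw":0}]'

```text
t: 25.45
eef_pos: [0.4782, -0.1526, 0.0221]
tool_rot: [-0.0, 0.996, -0.087, -0.008]
contact_force: [-15.6, 2.0, 2.7]
gripper_width: -0.001
grasp_force: 0.0
```

```bash
python3 -c "
from h import *
tool()"
```

```text
t 25.45 tool dock x -126.3 y -109.4 z 22.1 mm yaw 0.07 deg F dock -15.7 -0.7 2.7
```

Scaled: 0.0005 m is 0.01.

Call:
jog_arm --moves '[{"trans":[0.01,0,0],"jaw":0},{"trans":[0.01,0,0],"jaw":0},{"trans":[0.01,0,0],"jaw":0},{"jaw":0}]'

```text
t: 25.85
eef_pos: [0.4792, -0.1531, 0.022]
tool_rot: [0.0, 0.996, -0.087, -0.008]
contact_force: [-17.9, 1.0, 2.4]
gripper_width: -0.001
grasp_force: 0.0
```

```bash
python3 -c "
from h import *
tool();look()"
```

```text
t 25.85 tool dock x -125.2 y -109.6 z 22.0 mm yaw 0.08 deg F dock -17.8 -2.1 2.4
pack x -57.4 y -5.5 yaw 0.69 | gaps L -3.9 R -0.9 | rear at y+112 -113.7, y-112 -111.0 | front 53.7 n 55
```

Scaled: 0.0005 m is 0.01.

Call:
jog_arm --moves '[{"trans":[0.01,0,0],"jaw":0},{"trans":[0.01,0,0],"jaw":0},{"jaw":0}]'

```text
t: 26.2
eef_pos: [0.4797, -0.1528, 0.0216]
tool_rot: [-0.0, 0.996, -0.087, -0.009]
contact_force: [-17.1, 2.4, -0.5]
gripper_width: -0.003
grasp_force: 0.0
```

```bash
python3 -c "
from h import *
tool()"
```

```text
t 26.20 tool dock x -124.7 y -109.3 z 21.6 mm yaw 0.10 deg F dock -17.2 -0.6 -0.5
```

Scaled: -0.045 m is -0.9, -0.043 m is -0.86.

Call:
jog_arm --moves '[{"trans":[-0.3,0,0],"jaw":0},{"trans":[-0.14,0,0],"jaw":0},{"trans":[0,-0.9,0],"jaw":0},{"trans":[0,-0.9,0],"jaw":0},{"trans":[0,-0.9,0],"jaw":0},{"trans":[0,-0.9,0],"jaw":0},{"trans":[0,-0.86,0],"jaw":0},{"jaw":0},{"trans":[0.06,0,0],"jaw":0},{"trans":[0.04,0,0],"jaw":0},{"trans":[0.04,0,0],"jaw":0},{"trans":[0.04,0,0],"jaw":0},{"trans":[0.04,0,0],"jaw":0},{"trans":[0.04,0,0],"jaw":0},{"trans":[0.02,0,0],"jaw":0},{"trans":[0.02,0,0],"jaw":0},{"trans":[0.02,0,0],"jaw":0},{"jaw":0}]'

```text
t: 28.0
eef_pos: [0.5165, 0.0663, 0.0228]
tool_rot: [0.001, 0.996, -0.088, -0.005]
contact_force: [-10.9, 2.7, 1.9]
gripper_width: -0.003
grasp_force: 0.0
```

```bash
python3 -c "
from h import *
tool()"
```

```text
t 28.00 tool dock x -126.9 y 112.9 z 22.8 mm yaw 0.04 deg F dock -11.2 0.8 1.9
```

Scaled: 0.0005 m is 0.01.

Call:
jog_arm --moves '[{"trans":[0.01,0,0],"jaw":0},{"trans":[0.01,0,0],"jaw":0},{"trans":[0.01,0,0],"jaw":0},{"jaw":0}]'

```text
t: 28.4
eef_pos: [0.5173, 0.0663, 0.0226]
tool_rot: [0.001, 0.996, -0.088, -0.006]
contact_force: [-13.0, 4.0, 2.6]
gripper_width: -0.001
grasp_force: 0.0
```

```bash
python3 -c "
from h import *
tool()"
```

```text
t 28.40 tool dock x -126.2 y 113.0 z 22.6 mm yaw 0.03 deg F dock -13.5 1.6 2.6
```

Scaled: 0.0005 m is 0.01.

Call:
jog_arm --moves '[{"trans":[0.01,0,0],"jaw":0},{"trans":[0.01,0,0],"jaw":0},{"trans":[0.01,0,0],"jaw":0},{"jaw":0}]'

```text
t: 28.8
eef_pos: [0.5181, 0.0654, 0.0222]
tool_rot: [0.001, 0.996, -0.088, -0.006]
contact_force: [-13.4, 2.2, 0.5]
gripper_width: 0.001
grasp_force: 0.0
```

```bash
python3 -c "
from h import *
tool()"
```

```text
t 28.80 tool dock x -125.2 y 112.3 z 22.2 mm yaw -0.02 deg F dock -13.6 -0.2 0.5
```

Scaled: 0.0005 m is 0.01.

Call:
jog_arm --moves '[{"trans":[0.01,0,0],"jaw":0},{"trans":[0.01,0,0],"jaw":0},{"jaw":0}]'

```text
t: 29.1
eef_pos: [0.5181, 0.0652, 0.0219]
tool_rot: [0.002, 0.996, -0.088, -0.007]
contact_force: [-14.9, 3.0, -0.2]
gripper_width: -0.001
grasp_force: 0.0
```

```bash
python3 -c "
from h import *
tool()"
```

```text
t 29.10 tool dock x -125.2 y 112.1 z 21.9 mm yaw -0.01 deg F dock -15.2 0.4 -0.2
```

Scaled: 0.045 m is 0.9, 0.044 m is 0.88.

Call:
jog_arm --moves '[{"trans":[-0.3,0,0],"jaw":0},{"trans":[-0.1,0,0],"jaw":0},{"trans":[0,0.9,0],"jaw":0},{"trans":[0,0.9,0],"jaw":0},{"trans":[0,0.9,0],"jaw":0},{"trans":[0,0.9,0],"jaw":0},{"trans":[0,0.88,0],"jaw":0},{"jaw":0},{"trans":[0.06,0,0],"jaw":0},{"trans":[0.04,0,0],"jaw":0},{"trans":[0.04,0,0],"jaw":0},{"trans":[0.04,0,0],"jaw":0},{"trans":[0.04,0,0],"jaw":0},{"trans":[0.04,0,0],"jaw":0},{"trans":[0.02,0,0],"jaw":0},{"trans":[0.02,0,0],"jaw":0},{"trans":[0.02,0,0],"jaw":0},{"jaw":0}]'

```text
t: 30.9
eef_pos: [0.478, -0.1534, 0.023]
tool_rot: [-0.0, 0.996, -0.088, -0.005]
contact_force: [-9.4, 1.8, 2.3]
gripper_width: 0.003
grasp_force: 0.0
```

```bash
python3 -c "
from h import *
tool();look()"
```

```text
t 30.90 tool dock x -126.4 y -110.2 z 23.0 mm yaw 0.00 deg F dock -9.6 0.1 2.3
pack x -57.6 y -5.2 yaw -0.16 | gaps L -2.2 R -2.9 | rear at y+112 -112.3, y-112 -112.9 | front 53.7 n 56
```

Scaled: 0.0005 m is 0.01.

Call:
jog_arm --moves '[{"trans":[0.01,0,0],"jaw":0},{"trans":[0.01,0,0],"jaw":0},{"trans":[0.01,0,0],"jaw":0},{"jaw":0}]'

```text
t: 31.35
eef_pos: [0.4779, -0.1535, 0.0226]
tool_rot: [-0.0, 0.996, -0.088, -0.006]
contact_force: [-11.7, 1.9, 2.1]
gripper_width: 0.001
grasp_force: 0.0
```

```bash
python3 -c "
from h import *
tool()"
```

```text
t 31.35 tool dock x -126.4 y -110.3 z 22.6 mm yaw 0.00 deg F dock -11.9 -0.2 2.1
```

Scaled: 0.0005 m is 0.01.

Call:
jog_arm --moves '[{"trans":[0.01,0,0],"jaw":0},{"trans":[0.01,0,0],"jaw":0},{"trans":[0.01,0,0],"jaw":0},{"trans":[0.01,0,0],"jaw":0},{"jaw":0}]'

```text
t: 31.85
eef_pos: [0.4785, -0.1538, 0.0223]
tool_rot: [-0.0, 0.996, -0.088, -0.007]
contact_force: [-14.3, 2.1, 2.9]
gripper_width: -0.001
grasp_force: 0.0
```

```bash
python3 -c "
from h import *
tool()"
```

```text
t 31.85 tool dock x -125.7 y -110.5 z 22.3 mm yaw 0.04 deg F dock -14.4 -0.4 2.9
```

Scaled: -0.05 m is -1, 0.04 m is 0.8.

Call:
jog_arm --moves '[{"trans":[-0.3,0,0],"jaw":0},{"trans":[-0.6,0,0],"jaw":0},{"trans":[-0.2,0,0],"jaw":0},{"trans":[0,0,-1],"jaw":0},{"trans":[0,0.8,-1],"jaw":0},{"trans":[0,1,-1],"jaw":0},{"trans":[0,1,0],"jaw":0},{"trans":[0,1,0],"jaw":0},{"trans":[0,1,0],"jaw":0},{"jaw":0},{"jaw":0},{"jaw":0}]'

```text
t: 33.05
eef_pos: [0.3947, -0.3571, 0.1486]
tool_rot: [-0.0, 0.996, -0.087, 0.0]
contact_force: [0.1, -0.3, -0.4]
gripper_width: -0.004
grasp_force: 0.0
```

```bash
python3 -c "
from h import *
tool();look();look();a=bot.read_camera('top');cv2.imwrite('pics/t9raw.png',a)
cv2.imwrite('pics/t9.png',cv2.resize(a[160:270,225:375],None,fx=5,fy=5,interpolation=cv2.INTER_CUBIC))"
```

```text
t 33.05 tool dock x -172.6 y -325.3 z 148.6 mm yaw 0.10 deg F dock 0.2 -0.3 -0.4
pack x -57.4 y -5.1 yaw 0.16 | gaps L -2.7 R -2.0 | rear at y+112 -112.7, y-112 -112.1 | front 53.7 n 55
pack x -57.3 y -5.2 yaw 0.15 | gaps L -2.7 R -2.0 | rear at y+112 -112.6, y-112 -112.0 | front 53.6 n 55
```

View pics/t9.png

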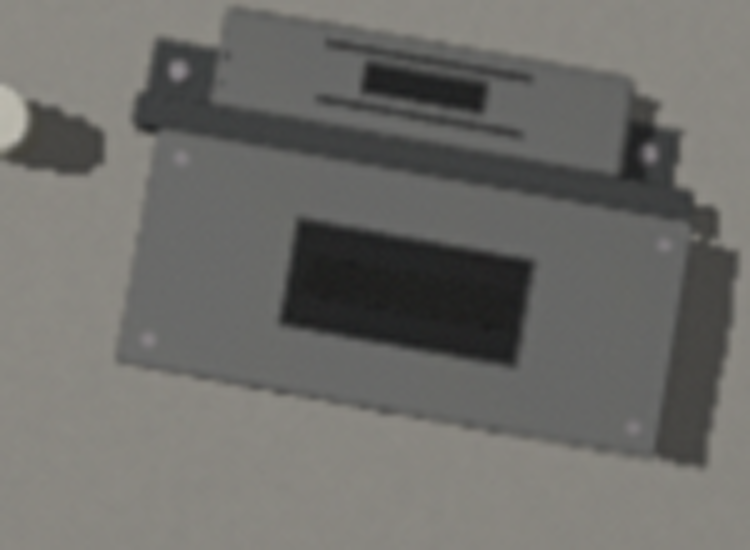

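The final crop shows the pack's front edge running parallel against the dock plate at both ends. It is about 5 mm off centre and the hand is clear of it.

```bash
python3 -c "
from station import bot
print(bot.hand_in())"
```

```text
the job is handed in; nothing more can be done
None
```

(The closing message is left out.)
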